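# Shut one parts tray and draw out the other by its lip

### The job

Bring out the tray with the bolt, but only one tray may stand out at a time: so first push the tray with the padlock (yellow pull) fully home, then hook a fingertip behind the upturned lip of the blue pull and draw the tray with the bolt out as far as it goes. Just push and pull with the fingertips and lift nothing: leave the bolt and the padlock lying in their trays, and do not shift the punch, whetstone, oak block or match tin.

Things in the scene. Friction and masses are not known exactly. Their poses are not given: they have to be found in the camera images.
- blue_case: Fixed wooden case with a clear top panel, open at the front, that houses the tray with the blue pull; 170 deep (its x) x 120 wide (its y) x 62 high. Origin: centre of its underside, on the bench. Its x axis points from its open front to its back, i.e. in the direction in which the tray is pushed in; z up. It stands turned up to 0.2 rad either way. Beware the 280 high drawer cabinet close by at y > 0.14 m, x > 0.63 m.
- blue_tray (a joint): How far the tray holding the square-headed rusty bolt is out of its case, in m: 0 = fully home, 0.100 = out against its end stop, along -x of the case. The tray runs with about 2.5 N of friction and stays where it is left.
- blue_pull (a point): (Sizes in mm.) Floor centre of the blue sheet-metal pull on the tray's front (moves with it; axes as the case), 12 above the bench. 22 to its +x: the tray's dark front panel, 118 wide, 44 high above it. To its -x: the upturned lip, 56 wide in y, top edge 24 above it, inner face at 22, outer face at 28. So behind the lip is a channel 44 wide, open above and at both ends. The case top is 50 above it.
- blue_floor (a point): Centre of the top of the inner floor of the tray with the blue pull (150 x 90 inside, walls 26 high), moving with the tray; same axes as the case.
- yellow_case: Fixed wooden case with a clear top panel, open at the front, that houses the tray with the yellow pull; 170 deep (its x) x 120 wide (its y) x 62 high. Origin: centre of its underside, on the bench. Its x axis points from its open front to its back, i.e. in the direction in which the tray is pushed in; z up. It stands turned up to 0.2 rad either way. Beware the tall tool chest close by at y < -0.38 m, x > 0.58 m.
- yellow_tray (a joint): How far the tray holding the padlock is out of its case, in m: 0 = fully home, 0.100 = out against its end stop, along -x of the case. The tray runs with about 2.5 N of friction and stays where it is left.
- yellow_pull (a point): (Sizes in mm.) Floor centre of the yellow sheet-metal pull on the tray's front (moves with it; axes as the case), 12 above the bench. 22 to its +x: the tray's dark front panel, 118 wide, 44 high above it. To its -x: the upturned lip, 56 wide in y, top edge 24 above it, inner face at 22, outer face at 28. So behind the lip is a channel 44 wide, open above and at both ends. The case top is 50 above it.
- yellow_floor (a point): Centre of the top of the inner floor of the tray with the yellow pull (150 x 90 inside, walls 26 high), moving with the tray; same axes as the case.
- bolt_mid (a point): Centre of the loose rusty square-headed bolt (96 x 18 x 18) that lies in the tray with the blue pull; its y axis lies along the bolt.
- lock_mid (a point): Centre of the loose dark padlock (80 x 52 x 16) that lies flat in the tray with the yellow pull; its x axis lies along its 80 mm side.
- punch: Loose grey steel punch lying down, 16 x 121 x 16; bystander. Origin at the centre of its underside, z up.
- whetstone: Loose grey whetstone in a wooden bed, 63 x 202 x 43; bystander. Origin at the centre of its underside, z up.
- oak_block: Loose reddish-brown oak block, 56 x 94 x 50; bystander. Origin at the centre of its underside, z up.
- match_tin: Loose flat brass match tin, 42 x 64 x 18; bystander. Origin at the centre of its underside, z up.
There are look-alikes about, which are no part of the job. Leave any purple look-alike of the part that bears lock_mid alone.

How it is judged:
By the outcome, as a careful person would: the job done as asked, in the order asked, and still so for the second after the job is handed in, with the robot touching nothing.
It also fails if it takes over 48 s, if anything falls off the work surface, if the arm or the gripper's body presses on something with over 40 N, if the wrist force passes 120 N, or if a joint passes its speed limit or range.

### The arm

A 6-joint arm with a two-finger parallel gripper is mounted at the origin on a cart in front of the work surface, level with it; the furniture and walls round the work are solid. World frame = base frame: x ahead of the robot, y to its left, z up, the work surface at z = 0. Lengths are in m, angles in rad, forces in N, time in s.
With the tool pointing down it reaches from about 0.3 to 0.775 m from the base axis. Payload 14.6 kg.
Tool frame: the origin (TCP) lies at the very end of the fingers, on their centre line; the grasp point (between the pads) lies 19 mm behind it; z points along the fingers, y is the direction in which the jaws open and shut (so a half turn about z gives the same grasp; the last joint's range is limited). The gripper opens to 94 mm and grips with 3 to 60 N. Pads are 16 mm wide; open, the fingers measure 119 mm over their backs; the gripper's body (75 mm by 177 mm) begins 78 mm behind the grasp point.
Start: joints at [-1.352, 0.3, 1.521, -0, 1.321, -0.067], TCP at [0.155, -0.528, 0.205] pointing down, gripper open.
Joint ranges: [-3.03, 3.03], [-0.79, 2.21], [0.23, 2.52], [-1.04, 4.18], [0, 3.07], [-2.55, 2.55]. Speed limits (rad/s): [2.22, 2.22, 2.57, 3.14, 3.14, 3.14].

### API

Orientations are given as [roll, pitch, yaw] about the fixed x, y, z axes, in that order (R = Rz(yaw) Ry(pitch) Rx(roll)).
In Python, from station import ctrl, vision, ticket gives the robot as it stands.
- The arm moves only by the tool step_arm, never from a script. Its argument "steps" is a list of rows, each an object of numbers: "x", "y", "z": the shift along the tool's x, y, z in m; "ax", "ay", "az": the turn, a rotation vector about the tool's x, y, z in degrees; "claw": the finger opening in m, from 0 to 0.094. A call has 1 to 5 rows; each row shifts and turns the pose as measured when the row begins, along the tool's axes as they then stand; what a row does not reach is not made up. A row lasts 1/12 s, in which the tool goes at most 41.7 mm and 7.16 degrees, less where a joint would pass 70% of its speed; a pose out of reach is approached as far as the arm can. A call with a gripper value outside its range is refused whole. The fingers move at their own pace and stop on an object; "grip_force" is the grip in N (left out, the last holds). Time passes only in rows, so rows that do not move let the fingers close. It gives the time, the measured TCP pose, the force and the opening at its end, in the units of the state.
- ctrl.get_obs(): the state, without advancing time (a new reading comes with each control period).
- vision.camera(name): name is "side" or "top"; returns (picture, depth): 480x640x3 uint8, red, green, blue; 480x640 float32, m along the optical axis (not along the pixel's ray), 0 where there is no reading.
- vision.camera_params(name): a dict with "fov_y" (degrees; the focal length in pixels is half the picture's height over the tangent of half this angle, whatever the lens; pixels are square), "cx", "cy" (the principal point, pixels), "k1" (the pictures are not rectified: a ray, as slopes to the right and down, at radius r is drawn at 1 + k1 r^2 times it, then the intrinsics apply), "origin" and "attitude" of the camera in the world. Camera axes: x right, y up, looking along -z (the intrinsics and any distortion apply to the point x, -y, -z); pixel columns grow to the right and rows downward; lengths in m; the calibration is good to about 2 mm. A picture is of the moment at which its call begins. camera_params takes no time and is no camera call.
- ticket.hand_in(): hands the job in, once; it reports no verdict.
The state is a dict: "time_s": time; "qpos": joint angles; "joint_vel": joint speeds; "tau": joint torques, N m; "ee_pos": TCP position; "eef_rot": TCP orientation; "force": force on the tool from outside, world axes, zero at the start; "moment": the same for the moment, N m; "grip_width": finger opening in m.
Only numpy, scipy, OpenCV 4.12 (cv2) and the standard library are available. Lean on these libraries where they do the work, as an engineer would, in place of code of your own. Each camera call takes 0.05 s, during which the arm holds its last target.

## Working session

There is one attempt and no reset: what is moved stays moved. The work goes in short steps, Python scripts to look and compute and a tool call to move; the robot and the scene stay as the last step left them, time stands still between calls to the robot, and variables do not carry over. Pictures are saved under pics/ and viewed, and the job is handed in when it is done.

Besides the shell and the picture viewer there is one more tool, called by a JSON object that holds its "fn" and its "kwargs", one argument or row to a line. step_arm: Moves the arm, as the interface text tells. Its arguments: {"type":"object","properties":{"steps":{"type":"array"},"grip_force":{"type":"number"}},"required":["steps"]}

```bash
mkdir -p pics; cat > h.py <<'E'
import numpy as np, cv2
from scipy.spatial.transform import Rotation as R
from station import ctrl, vision, ticket
def par(n):
    p=vision.camera_params(n); return p
def cap(n,tag):
    im,d=vision.camera(n); cv2.imwrite(f'pics/{tag}.png',im[:,:,::-1]); np.savez(f'{tag}.npz',im=im,d=d); return im,d
def rot(a):
    a=np.array(a,float)
    return a if a.shape==(3,3) else (R.from_euler('xyz',a).as_matrix() if a.size==3 else R.from_quat(a).as_matrix())
def unproj(n,u,v,d):
    p=par(n); f=240/np.tan(np.radians(p['fov_y'])/2)
    K=np.array([[f,0,p['cx']],[0,f,p['cy']],[0,0,1]])
    s=cv2.undistortPoints(np.array([[[u,v]]],float),K,np.array([p['k1'],0,0,0,0.]))[0,0]
    c=np.array([s[0],-s[1],-1])
    return c,rot(p['attitude']),np.array(p['origin'])
def P(n,u,v,d):
    c,A,o=unproj(n,u,v,d); return o+A@(c*d)
def Pz(n,u,v,z):
    c,A,o=unproj(n,u,v,1); r=A@c; return o+r*(z-o[2])/r[2]
def proj(n,X):
    p=par(n); f=240/np.tan(np.radians(p['fov_y'])/2)
    c=rot(p['attitude']).T@(np.array(X,float)-p['origin']); s=np.array([c[0],-c[1]])/-c[2]
    s=s*(1+p['k1']*(s@s)); return f*s+[p['cx'],p['cy']]
E
python3 - <<'E'
from h import *
for n in('top','side'): print(par(n)); cap(n,n+'0')
print(ctrl.get_obs())
E
```

```text
{'fov_y': 51.577311870284575, 'cx': 318.9642794289567, 'cy': 242.5996426381961, 'k1': 0.0002470324475240213, 'origin': array([ 0.41331079, -0.07940588,  1.33295174]), 'attitude': array([ 0.1102708 , -0.01594123, -1.58114162])}
{'fov_y': 54.79526855234987, 'cx': 320.39949583692027, 'cy': 237.65481952956654, 'k1': -0.11841654328788113, 'origin': array([0.15833425, 0.85941742, 0.59312727]), 'attitude': array([ 1.08601213, -0.00477158, -2.73289398])}
{'time_s': 0.1, 'qpos': array([-1.35161373e+00,  3.00416925e-01,  1.52151133e+00, -5.40527819e-06,
        1.32074177e+00, -6.65858975e-02]), 'joint_vel': array([ 0.00046753, -0.00138335, -0.00206408, -0.00024252, -0.00027954,
        0.00036891]), 'tau': array([ 1.63886365e-03, -5.32636642e+01, -3.53280473e+01,  7.09598651e-02,
        2.34492804e-02, -6.31534726e-05]), 'ee_pos': array([ 0.15499219, -0.52745494,  0.20494556]), 'eef_rot': array([-3.14051732e+00, -6.64606971e-05,  2.85769795e-01]), 'force': array([-0.428328  ,  0.13647954,  0.67932994]), 'moment': array([-0.01377827,  0.02285419,  0.05407471]), 'grip_width': 0.09420376278538209}
```

View pics/top0.png

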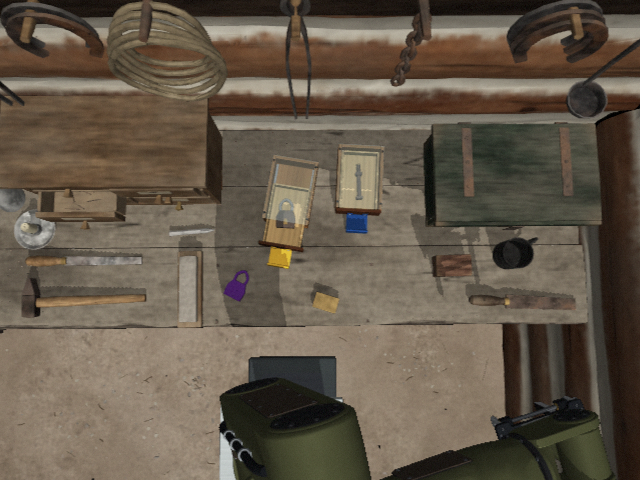

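View pics/side0.png

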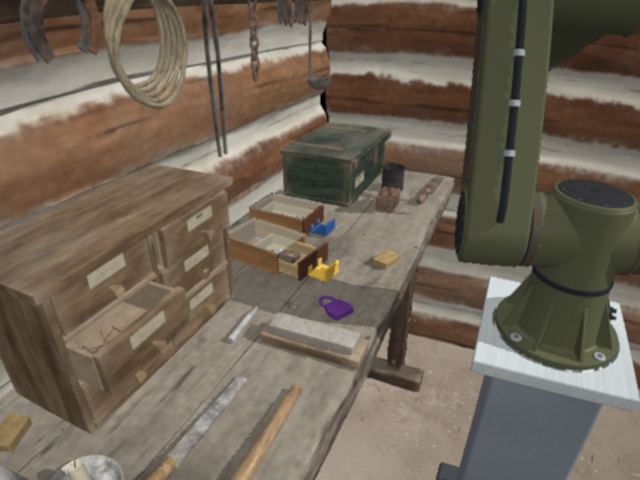

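The top view shows the yellow pull at about (280,257) on a tray that is part-way out with the padlock in it. The blue pull is at (357,222) on a tray that is home, with the bolt at (358,180). The look-alike is a purple padlock lying on the bench at (236,285). The match tin is at (326,300), the whetstone at (189,288), the oak block at (453,265) and the punch at (190,230).

```bash
python3 - <<'E'
import cv2
a=cv2.imread('pics/top0.png')
c=a[135:275,225:405]; cv2.imwrite('pics/c1.png',cv2.resize(c,None,fx=4.2,fy=4.2,interpolation=cv2.INTER_CUBIC))
a=cv2.imread('pics/side0.png')
c=a[185:325,220:400]; cv2.imwrite('pics/c2.png',cv2.resize(c,None,fx=4.2,fy=4.2,interpolation=cv2.INTER_CUBIC))
E
```

```text
(no output)
```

View pics/c1.png

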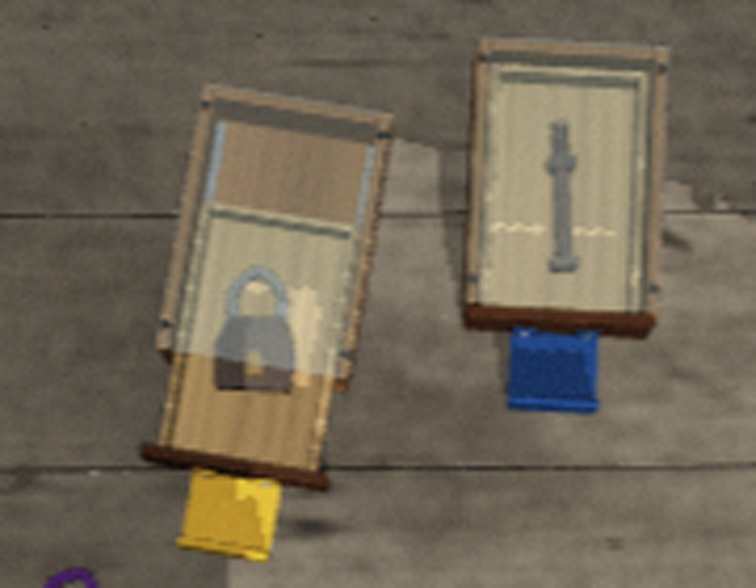

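View pics/c2.png

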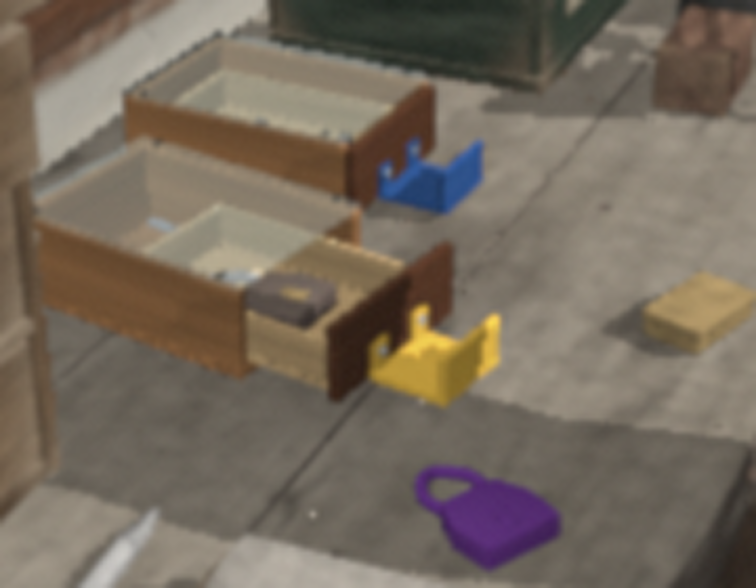

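```bash
python3 - <<'E'
from h import *
g=lambda u,v,z: Pz('top',225+u/4.2-.4,135+v/4.2-.4,z)
for nm,L in dict(Yback=[(207,86),(394,114)],Bback=[(480,39),(668,47)]).items():
    a,b=[g(*q,.062) for q in L]; print(nm,a,b,np.linalg.norm(a-b),np.arctan2(*(a-b)[:2])*-1)
for nm,L in dict(Ypanel=[(142,446),(328,480)],Bpanel=[(464,320),(654,326)]).items():
    a,b=[g(*q,.056) for q in L]; print(nm,a,b,np.linalg.norm(a-b),(a+b)/2,-np.arctan2(*(a-b)[:2]))
for nm,L in dict(Ylip=[(179,546),(269,560)],Blip=[(508,408),(597,411)]).items():
    a,b=[g(*q,.036) for q in L]; print(nm,a,b,np.linalg.norm(a-b),(a+b)/2,-np.arctan2(*(a-b)[:2]))
# side: lip corners
h=lambda u,v,z: Pz('side',220+u/4.2-.4,185+v/4.2-.4,z)
for nm,L in dict(Ylip=[(463,330),(498,316)],Blip=[(447,168),(482,143)]).items():
    a,b=[h(*q,.036) for q in L]; print('side',nm,a,b,np.linalg.norm(a-b),(a+b)/2)
# depth plane: lip, floor, panel points
d=np.load('top0.npz')['d']
for nm,u,v in [('yf',235,515),('bf',555,370),('bpanel',560,318),('tinx',0,0)]:
    x,y=int(225+u/4.2),int(135+v/4.2); print(nm,P('top',x,y,d[y,x]))
E
```

```text
Yback [0.78572104 0.01469481 0.062     ] [ 0.76712364 -0.10187489  0.062     ] 0.11804388029220339 -0.15820558621440897
Bback [ 0.81499912 -0.15631368  0.062     ] [ 0.80920496 -0.27436941  0.062     ] 0.11819782923107532 -0.04904053543010347
Ypanel [0.56053779 0.0551419  0.056     ] [ 0.53852701 -0.05904839  0.056     ] 0.11629228412579715 [ 0.5495324  -0.00195324  0.056     ] -0.19041982980986272
Bpanel [ 0.63755236 -0.1440908   0.056     ] [ 0.63288404 -0.26216828  0.056     ] 0.11816973279243356 [ 0.6352182  -0.20312954  0.056     ] -0.039515465771787744
Ylip [0.50009222 0.03410713 0.036     ] [ 0.49086218 -0.02174377  0.036     ] 0.05660844566003941 [0.4954772  0.00618168 0.036     ] -0.1637817586494272
Blip [ 0.58489614 -0.17195751  0.036     ] [ 0.58253612 -0.22786724  0.036     ] 0.055959514145193276 [ 0.58371613 -0.19991237  0.036     ] -0.04218626497965014
side Ylip [ 0.50520361 -0.00374084  0.036     ] [ 0.49299046 -0.02591106  0.036     ] 0.02531164821390879 [ 0.49909704 -0.01482595  0.036     ]
side Blip [ 0.59260584 -0.18865946  0.036     ] [ 0.58592584 -0.23302808  0.036     ] 0.04486866399721407 [ 0.58926584 -0.21084377  0.036     ]
yf [0.52166368 0.00224164 0.01188658]
bf [ 0.61159772 -0.20492504  0.01163946]
bpanel [ 0.63975165 -0.20427659  0.05282865]
tinx [0.85826757 0.15224034 0.00951732]
```

Candidates for each item:
- **Padlock:** the dark one in the yellow tray (285,215), or the purple one on the bench (236,285). I choose the dark one; the purple is the look-alike.
- **Pulls:** yellow (280,257) and blue (357,222). The close crop confirms yellow goes with the padlock and blue with the bolt.

First I turn the tool to yaw -0.17 and close the fingers.

{"fn": "step_arm", "kwargs": {
  "steps": [
    {"az": 6.5, "claw": 0},
    {"az": 6.5, "claw": 0},
    {"az": 6.5, "claw": 0},
    {"az": 6.5, "claw": 0},
    {"claw": 0}
  ],
  "grip_force": 20
}}

```text
validation failed for argument at $.st...
```

```bash
cat > to.py <<'E'
from h import *
import sys
t=np.array([float(v) for v in sys.argv[1:4]]);o=ctrl.get_obs()
A=rot(o['eef_rot']);print('t',o['time_s'],'pos',o['ee_pos'].round(4),'rpy',o['eef_rot'].round(3),'F',o['force'].round(1),'w',o['grip_width'])
print('tool delta',(A.T@(t-o['ee_pos'])).round(4))
if len(sys.argv)>4: print('az deg',-np.degrees(float(sys.argv[4])-o['eef_rot'][2]).round(2))
E
python3 to.py .468 .011 .15 -.17
```

```text
t 0.1 pos [ 0.155  -0.5275  0.2049] rpy [-3.141 -0.     0.286] F [-0.4  0.1  0.7] w 0.09420376278538209
tool delta [ 0.4521 -0.4283  0.0554]
az deg 26.11
```

{"fn": "step_arm", "kwargs": {
  "steps": [
    {"x": 0.0, "y": 0.0, "z": 0.0, "ax": 0.0, "ay": 0.0, "az": 6.5, "claw": 0.0}
  ],
  "grip_force": 20
}}

```text
time_s: 0.18
ee_pos: [0.155, -0.5273, 0.2046]
eef_rot: [-3.14, 0.0, 0.174]
force: [0.4, 0.3, 0.2]
grip_width: 0.0901
```

{"fn": "step_arm", "kwargs": {
  "steps": [
    {"x": 0.0, "y": 0.0, "z": 0.0, "ax": 0.0, "ay": 0.0, "az": 6.5, "claw": 0.0},
    {"x": 0.0, "y": 0.0, "z": 0.0, "ax": 0.0, "ay": 0.0, "az": 6.5, "claw": 0.0},
    {"x": 0.0, "y": 0.0, "z": 0.0, "ax": 0.0, "ay": 0.0, "az": 6.5, "claw": 0.0},
    {"x": 0.0, "y": 0.0, "z": 0.0, "ax": 0.0, "ay": 0.0, "az": 0.0, "claw": 0.0}
  ]
}}

```text
time_s: 0.52
ee_pos: [0.1548, -0.5267, 0.2032]
eef_rot: [-3.137, 0.002, -0.188]
force: [0.0, 0.7, 0.4]
grip_width: 0.0642
```

```bash
python3 to.py .468 .011 .15 -.17
```

```text
t 0.5167 pos [ 0.1548 -0.5267  0.2032] rpy [-3.137e+00  2.000e-03 -1.880e-01] F [0.  0.7 0.4] w 0.0641505367757177
tool delta [ 0.2074 -0.5865  0.0553]
az deg -1.02
```

{"fn": "step_arm", "kwargs": {
  "steps": [
    {"x": 0.013, "y": -0.037, "z": -0.002, "ax": 0.0, "ay": 0.0, "az": -1.0, "claw": 0.0},
    {"x": 0.013, "y": -0.037, "z": -0.001, "ax": 0.0, "ay": 0.0, "az": 0.0, "claw": 0.0},
    {"x": 0.013, "y": -0.037, "z": -0.001, "ax": 0.0, "ay": 0.0, "az": 0.0, "claw": 0.0},
    {"x": 0.013, "y": -0.037, "z": -0.001, "ax": 0.0, "ay": 0.0, "az": 0.0, "claw": 0.0},
    {"x": 0.013, "y": -0.037, "z": -0.001, "ax": 0.0, "ay": 0.0, "az": 0.0, "claw": 0.0}
  ]
}}

```text
time_s: 0.93
ee_pos: [0.2489, -0.3522, 0.2069]
eef_rot: [-3.133, 0.004, -0.157]
force: [0.6, 0.6, 0.4]
grip_width: 0.0306
```

{"fn": "step_arm", "kwargs": {
  "steps": [
    {"x": 0.013, "y": -0.037, "z": -0.001, "ax": 0.0, "ay": 0.0, "az": 0.0, "claw": 0.0},
    {"x": 0.013, "y": -0.037, "z": -0.001, "ax": 0.0, "ay": 0.0, "az": 0.0, "claw": 0.0},
    {"x": 0.013, "y": -0.037, "z": -0.001, "ax": 0.0, "ay": 0.0, "az": 0.0, "claw": 0.0},
    {"x": 0.013, "y": -0.037, "z": -0.001, "ax": 0.0, "ay": 0.0, "az": 0.0, "claw": 0.0},
    {"x": 0.013, "y": -0.037, "z": -0.001, "ax": 0.0, "ay": 0.0, "az": 0.0, "claw": 0.0}
  ]
}}

```text
time_s: 1.35
ee_pos: [0.3422, -0.1697, 0.2132]
eef_rot: [-3.133, 0.004, -0.137]
force: [1.6, -0.0, 0.4]
grip_width: 0.001
```

```bash
python3 to.py .468 .011 .15 -.17
```

```text
t 1.35 pos [ 0.3422 -0.1697  0.2132] rpy [-3.133  0.004 -0.137] F [ 1.6 -0.   0.4] w 0.0009812258178784929
tool delta [ 0.1002 -0.1957  0.0645]
az deg 1.89
```

{"fn": "step_arm", "kwargs": {
  "steps": [
    {"x": 0.018, "y": -0.036, "z": 0.008, "ax": 0.0, "ay": 0.0, "az": 1.0, "claw": 0.0},
    {"x": 0.018, "y": -0.036, "z": 0.008, "ax": 0.0, "ay": 0.0, "az": 1.0, "claw": 0.0},
    {"x": 0.018, "y": -0.036, "z": 0.008, "ax": 0.0, "ay": 0.0, "az": 0.0, "claw": 0.0},
    {"x": 0.018, "y": -0.036, "z": 0.008, "ax": 0.0, "ay": 0.0, "az": 0.0, "claw": 0.0},
    {"x": 0.018, "y": -0.036, "z": 0.008, "ax": 0.0, "ay": 0.0, "az": 0.0, "claw": 0.0}
  ]
}}

```text
time_s: 1.77
ee_pos: [0.4584, -0.0001, 0.1767]
eef_rot: [-3.135, -0.003, -0.151]
force: [1.2, -0.6, 0.2]
grip_width: 0.0
```

{"fn": "step_arm", "kwargs": {
  "steps": [
    {"x": 0.0, "y": 0.0, "z": 0.0, "ax": 0.0, "ay": 0.0, "az": 0.0, "claw": 0.0}
  ]
}}

```text
time_s: 1.85
ee_pos: [0.46, 0.0044, 0.1751]
eef_rot: [-3.134, -0.001, -0.142]
force: [0.1, -0.9, -0.0]
grip_width: 0.0006
```

```bash
python3 to.py .468 .011 .02 -.17
```

```text
t 1.85 pos [0.46   0.0044 0.1751] rpy [-3.134e+00 -1.000e-03 -1.420e-01] F [ 0.1 -0.9 -0. ] w 0.000573895688611509
tool delta [ 0.0069 -0.0066  0.1552]
az deg 1.59
```

{"fn": "step_arm", "kwargs": {
  "steps": [
    {"x": 0.001, "y": -0.006, "z": 0.032, "ax": 0.0, "ay": 0.0, "az": 1.5, "claw": 0.0},
    {"x": 0.0, "y": 0.0, "z": 0.032, "ax": 0.0, "ay": 0.0, "az": 0.0, "claw": 0.0},
    {"x": 0.0, "y": 0.0, "z": 0.032, "ax": 0.0, "ay": 0.0, "az": 0.0, "claw": 0.0},
    {"x": 0.0, "y": 0.0, "z": 0.025, "ax": 0.0, "ay": 0.0, "az": 0.0, "claw": 0.0},
    {"x": 0.0, "y": 0.0, "z": 0.01, "ax": 0.0, "ay": 0.0, "az": 0.0, "claw": 0.0}
  ]
}}

```text
time_s: 2.27
ee_pos: [0.4642, 0.0141, 0.041]
eef_rot: [-3.134, -0.006, -0.142]
force: [-0.3, -0.1, 0.8]
grip_width: 0.0005
```

```bash
python3 to.py .468 .011 .02 -.17; python3 - <<'E'
from h import *
im,d=cap('side','s1'); c=im[170:330,220:420,::-1]; cv2.imwrite('pics/s1c.png',cv2.resize(c,None,fx=3.7,fy=3.7,interpolation=cv2.INTER_CUBIC))
E
```

```text
t 2.2667 pos [0.4642 0.0141 0.041 ] rpy [-3.134 -0.006 -0.142] F [-0.3 -0.1  0.8] w 0.0005341052326998266
tool delta [0.0041 0.0027 0.021 ]
az deg 1.61
```

View pics/s1c.png

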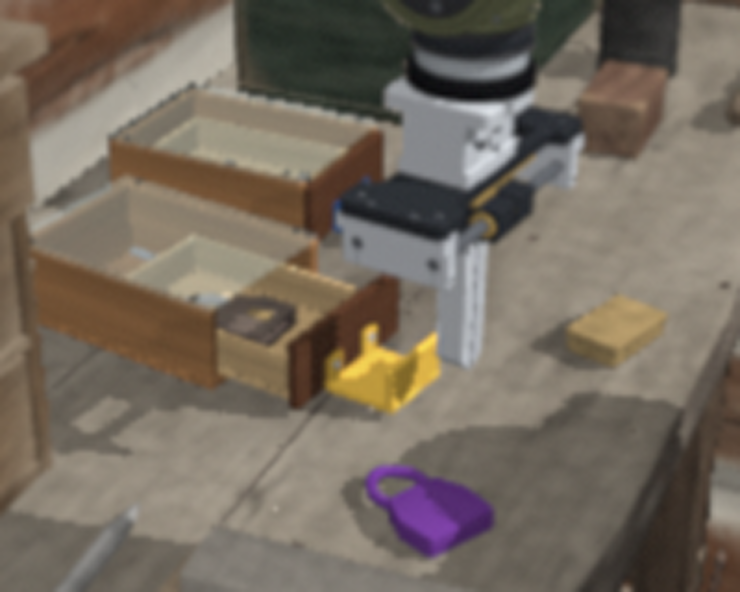

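The side crop shows the closed fingers standing just in front of the yellow lip (fingers about (465,350), lip about (425,365)). I'll lower them and push.

{"fn": "step_arm", "kwargs": {
  "steps": [
    {"x": 0.0, "y": 0.002, "z": 0.018, "ax": 0.0, "ay": 0.0, "az": 1.6, "claw": 0.0},
    {"x": 0.006, "y": 0.0, "z": 0.004, "ax": 0.0, "ay": 0.0, "az": 0.0, "claw": 0.0},
    {"x": 0.01, "y": 0.0, "z": 0.0, "ax": 0.0, "ay": 0.0, "az": 0.0, "claw": 0.0},
    {"x": 0.01, "y": 0.0, "z": 0.0, "ax": 0.0, "ay": 0.0, "az": 0.0, "claw": 0.0}
  ]
}}

```text
time_s: 2.65
ee_pos: [0.4895, 0.0074, 0.0187]
eef_rot: [-3.134, -0.001, -0.16]
force: [-2.8, 0.5, -2.3]
grip_width: 0.0005
```

```bash
python3 to.py .544 -.003 .022 -.17
```

```text
t 2.65 pos [0.4895 0.0074 0.0187] rpy [-3.134e+00 -1.000e-03 -1.600e-01] F [-2.8  0.5 -2.3] w 0.0005184334774073922
tool delta [ 0.0555  0.0015 -0.0032]
az deg 0.59
```

{"fn": "step_arm", "kwargs": {
  "steps": [
    {"x": 0.01, "y": 0.0, "z": -0.002, "ax": 0.0, "ay": 0.0, "az": 0.3, "claw": 0.0},
    {"x": 0.01, "y": 0.0, "z": -0.001, "ax": 0.0, "ay": 0.0, "az": 0.0, "claw": 0.0},
    {"x": 0.01, "y": 0.0, "z": -0.001, "ax": 0.0, "ay": 0.0, "az": 0.0, "claw": 0.0},
    {"x": 0.008, "y": 0.0, "z": 0.0, "ax": 0.0, "ay": 0.0, "az": 0.0, "claw": 0.0}
  ]
}}

```text
time_s: 2.98
ee_pos: [0.5309, 0.0003, 0.0267]
eef_rot: [-3.134, 0.001, -0.157]
force: [-3.6, 0.3, -2.1]
grip_width: 0.0001
```

```bash
python3 to.py .544 -.003 .022 -.17
```

```text
t 2.9833 pos [5.309e-01 3.000e-04 2.670e-02] rpy [-3.134e+00  1.000e-03 -1.570e-01] F [-3.6  0.3 -2.1] w 0.00014869432796022923
tool delta [0.0134 0.0012 0.0047]
az deg 0.77
```

{"fn": "step_arm", "kwargs": {
  "steps": [
    {"x": 0.004, "y": 0.0, "z": 0.003, "ax": 0.0, "ay": 0.0, "az": 0.3, "claw": 0.0},
    {"x": 0.004, "y": 0.0, "z": 0.0, "ax": 0.0, "ay": 0.0, "az": 0.0, "claw": 0.0}
  ]
}}

```text
time_s: 3.15
ee_pos: [0.5413, -0.0015, 0.0257]
eef_rot: [-3.134, -0.001, -0.159]
force: [-3.5, 1.1, -2.2]
grip_width: 0.0003
```

{"fn": "step_arm", "kwargs": {
  "steps": [
    {"x": 0.003, "y": 0.0, "z": 0.0, "ax": 0.0, "ay": 0.0, "az": 0.0, "claw": 0.0},
    {"x": 0.003, "y": 0.0, "z": 0.0, "ax": 0.0, "ay": 0.0, "az": 0.0, "claw": 0.0}
  ]
}}

```text
time_s: 3.32
ee_pos: [0.5424, -0.0017, 0.0257]
eef_rot: [-3.134, 0.015, -0.157]
force: [-34.3, 3.8, 23.0]
grip_width: -0.0
```

{"fn": "step_arm", "kwargs": {
  "steps": [
    {"x": 0.002, "y": 0.0, "z": 0.0, "ax": 0.0, "ay": 0.0, "az": 0.0, "claw": 0.0},
    {"x": 0.002, "y": 0.0, "z": 0.0, "ax": 0.0, "ay": 0.0, "az": 0.0, "claw": 0.0}
  ]
}}

```text
time_s: 3.48
ee_pos: [0.5421, -0.0017, 0.0259]
eef_rot: [-3.135, 0.028, -0.155]
force: [-15.5, 1.5, 7.2]
grip_width: 0.0001
```

The force jumped to 34 N with no further travel, so the tray is against its stop. I'll back off, raise and look.

{"fn": "step_arm", "kwargs": {
  "steps": [
    {"x": -0.008, "y": 0.0, "z": 0.0, "ax": 0.0, "ay": -0.8, "az": 0.0, "claw": 0.0},
    {"x": -0.02, "y": 0.0, "z": 0.0, "ax": 0.0, "ay": -0.8, "az": 0.0, "claw": 0.0},
    {"x": -0.01, "y": 0.0, "z": -0.02, "ax": 0.0, "ay": 0.0, "az": 0.0, "claw": 0.0},
    {"x": 0.0, "y": 0.0, "z": -0.04, "ax": 0.0, "ay": 0.0, "az": 0.0, "claw": 0.0},
    {"x": 0.0, "y": 0.0, "z": -0.03, "ax": 0.0, "ay": 0.0, "az": 0.0, "claw": 0.0}
  ]
}}

```text
time_s: 3.9
ee_pos: [0.5057, 0.0031, 0.117]
eef_rot: [-3.136, 0.066, -0.151]
force: [0.1, 0.1, 1.2]
grip_width: 0.0005
```

```bash
python3 to.py .612 -.2015 .13 -.045; python3 - <<'E'
from h import *
im,d=cap('side','s2'); c=im[150:320,200:400,::-1]; cv2.imwrite('pics/s2c.png',cv2.resize(c,None,fx=3.5,fy=3.5,interpolation=cv2.INTER_CUBIC))
im,d=cap('top','t2'); c=im[135:275,225:405,::-1]; cv2.imwrite('pics/t2c.png',cv2.resize(c,None,fx=4.2,fy=4.2,interpolation=cv2.INTER_CUBIC))
E
```

```text
t 3.9 pos [0.5057 0.0031 0.117 ] rpy [-3.136  0.066 -0.151] F [0.1 0.1 1.2] w 0.0004862612780417387
tool delta [ 0.1347  0.1861 -0.0231]
az deg -6.08
```

View pics/s2c.png

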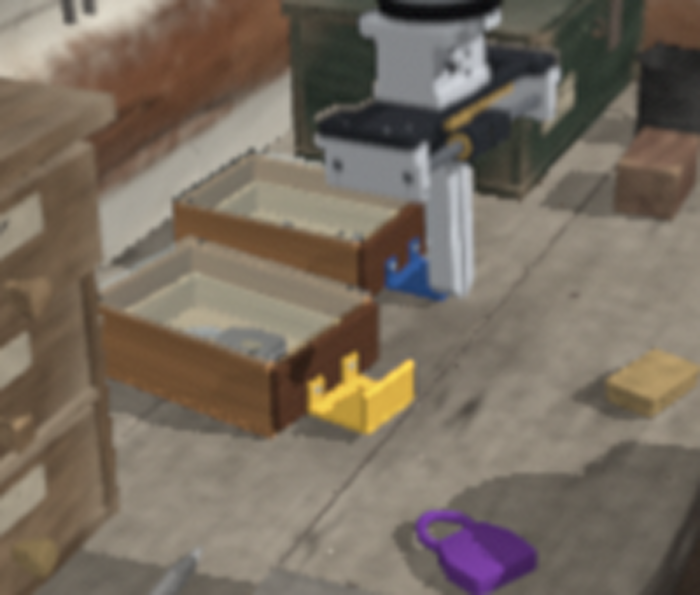

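View pics/t2c.png

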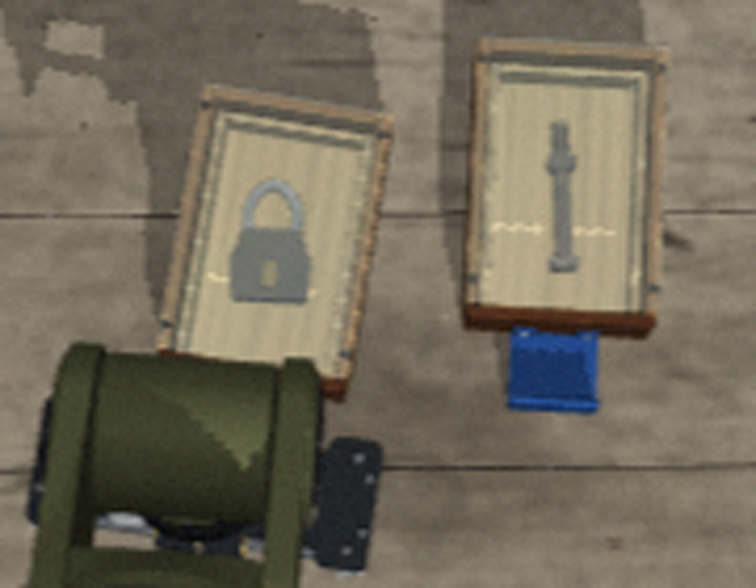

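The yellow tray is now home: its panel is flush with the case in the side crop (325,350), and the padlock still lies in it. The blue tray is unmoved. Next I straighten the tool and go above the blue channel.

{"fn": "step_arm", "kwargs": {
  "steps": [
    {"x": 0.0, "y": 0.0, "z": -0.03, "ax": 0.0, "ay": 3.8, "az": 0.0, "claw": 0.0},
    {"x": 0.02, "y": 0.034, "z": -0.01, "ax": 0.0, "ay": 0.0, "az": -3.0, "claw": 0.0},
    {"x": 0.02, "y": 0.034, "z": 0.0, "ax": 0.0, "ay": 0.0, "az": -3.0, "claw": 0.0},
    {"x": 0.02, "y": 0.034, "z": 0.0, "ax": 0.0, "ay": 0.0, "az": 0.0, "claw": 0.0},
    {"x": 0.02, "y": 0.034, "z": 0.0, "ax": 0.0, "ay": 0.0, "az": 0.0, "claw": 0.0}
  ]
}}

```text
time_s: 4.42
ee_pos: [0.5802, -0.1392, 0.1646]
eef_rot: [-3.138, -0.018, -0.03]
force: [0.9, 0.6, -0.0]
grip_width: 0.0005
```

```bash
python3 to.py .612 -.2015 .13 -.045
```

```text
t 4.4167 pos [ 0.5802 -0.1392  0.1646] rpy [-3.138 -0.018 -0.03 ] F [ 0.9  0.6 -0. ] w 0.0005472595461875828
tool delta [0.033  0.0614 0.035 ]
az deg 0.86
```

{"fn": "step_arm", "kwargs": {
  "steps": [
    {"x": 0.016, "y": 0.03, "z": 0.0, "ax": 0.0, "ay": -0.5, "az": 0.8, "claw": 0.0},
    {"x": 0.015, "y": 0.028, "z": 0.01, "ax": 0.0, "ay": -0.3, "az": 0.0, "claw": 0.0},
    {"x": 0.0, "y": 0.0, "z": 0.0, "ax": 0.0, "ay": 0.0, "az": 0.0, "claw": 0.0}
  ]
}}

```text
time_s: 4.67
ee_pos: [0.6117, -0.2075, 0.1536]
eef_rot: [-3.139, -0.006, -0.046]
force: [-1.3, 1.1, -0.2]
grip_width: 0.0005
```

```bash
python3 to.py .612 -.2015 .13 -.045
```

```text
t 4.6667 pos [ 0.6117 -0.2075  0.1536] rpy [-3.139 -0.006 -0.046] F [-1.3  1.1 -0.2] w 0.0005359066173345635
tool delta [-0.0002 -0.0059  0.0236]
az deg -0.08
```

{"fn": "step_arm", "kwargs": {
  "steps": [
    {"x": 0.0, "y": -0.005, "z": 0.03, "ax": 0.0, "ay": 0.0, "az": 0.0, "claw": 0.0},
    {"x": 0.0, "y": 0.0, "z": 0.03, "ax": 0.0, "ay": 0.0, "az": 0.0, "claw": 0.0},
    {"x": 0.0, "y": 0.0, "z": 0.01, "ax": 0.0, "ay": 0.0, "az": 0.0, "claw": 0.0},
    {"x": 0.0, "y": 0.0, "z": 0.0, "ax": 0.0, "ay": 0.0, "az": 0.0, "claw": 0.0}
  ]
}}

```text
time_s: 5.0
ee_pos: [0.6132, -0.2046, 0.0808]
eef_rot: [-3.14, -0.008, -0.048]
force: [-0.9, -0.0, -0.4]
grip_width: 0.0007
```

```bash
python3 to.py .612 -.2015 .02 -.045; python3 - <<'E'
from h import *
im,d=cap('side','s3'); c=im[150:320,220:420,::-1]; cv2.imwrite('pics/s3c.png',cv2.resize(c,None,fx=3.5,fy=3.5,interpolation=cv2.INTER_CUBIC))
E
```

```text
t 5.0 pos [ 0.6132 -0.2046  0.0808] rpy [-3.14  -0.008 -0.048] F [-0.9 -0.  -0.4] w 0.0006968451126377951
tool delta [-0.0019 -0.0029  0.0607]
az deg -0.16
```

View pics/s3c.png

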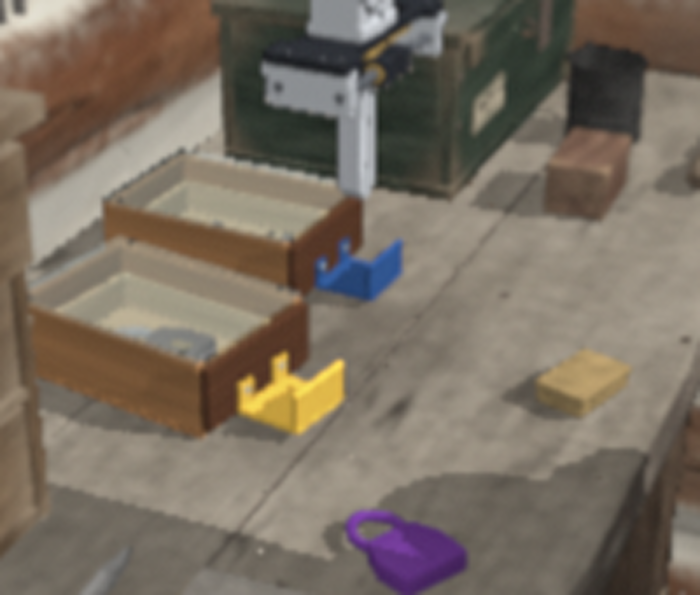

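```bash
python3 - <<'E'
from h import *
for X in [(.6132,-.2046,.0808),(.612,-.2015,.012),(.5837,-.1999,.036)]: print((proj('side',X)-[220,150])*3.5)
E
```

```text
[355.25974014 196.53550326]
[354.59859611 277.27983567]
[387.14073826 257.35667321]
```

{"fn": "step_arm", "kwargs": {
  "steps": [
    {"x": -0.001, "y": -0.002, "z": 0.02, "ax": 0.0, "ay": 0.0, "az": 0.0, "claw": 0.0}
  ]
}}

```text
time_s: 5.13
ee_pos: [0.615, -0.2033, 0.0665]
eef_rot: [3.141, -0.016, -0.047]
force: [0.7, -0.2, 0.7]
grip_width: 0.0005
```

The projections match the picture: tip at (355,196) and pull floor at (355,277). I'll descend into the channel.

{"fn": "step_arm", "kwargs": {
  "steps": [
    {"x": -0.003, "y": 0.0, "z": 0.02, "ax": 0.0, "ay": -0.7, "az": 0.0, "claw": 0.0},
    {"x": -0.002, "y": 0.0, "z": 0.017, "ax": 0.0, "ay": 0.0, "az": 0.0, "claw": 0.0},
    {"x": 0.0, "y": 0.0, "z": 0.008, "ax": 0.0, "ay": 0.0, "az": 0.0, "claw": 0.0}
  ]
}}

```text
time_s: 5.38
ee_pos: [0.6113, -0.2026, 0.022]
eef_rot: [3.139, -0.006, -0.046]
force: [0.4, -0.5, -0.6]
grip_width: 0.0004
```

{"fn": "step_arm", "kwargs": {
  "steps": [
    {"x": -0.002, "y": 0.0, "z": 0.0, "ax": 0.0, "ay": 0.0, "az": 0.0, "claw": 0.0}
  ]
}}

```text
time_s: 5.47
ee_pos: [0.609, -0.2023, 0.0211]
eef_rot: [3.14, -0.004, -0.045]
force: [-0.1, -0.0, -0.1]
grip_width: 0.0005
```

{"fn": "step_arm", "kwargs": {
  "steps": [
    {"x": -0.006, "y": 0.0, "z": -0.001, "ax": 0.0, "ay": 0.0, "az": 0.0, "claw": 0.0},
    {"x": -0.008, "y": 0.0, "z": 0.0, "ax": 0.0, "ay": 0.0, "az": 0.0, "claw": 0.0},
    {"x": -0.008, "y": 0.0, "z": 0.0, "ax": 0.0, "ay": 0.0, "az": 0.0, "claw": 0.0}
  ]
}}

```text
time_s: 5.72
ee_pos: [0.5876, -0.2014, 0.0244]
eef_rot: [3.139, -0.008, -0.044]
force: [4.1, -1.3, -1.4]
grip_width: 0.0003
```

```bash
python3 to.py .51 -.1975 .022 -.045
```

```text
t 5.7167 pos [ 0.5876 -0.2014  0.0244] rpy [ 3.139 -0.008 -0.044] F [ 4.1 -1.3 -1.4] w 0.00025950610396572465
tool delta [-0.0777 -0.0004  0.0017]
az deg 0.04
```

Hooked, at about 4 N. I'll keep drawing it out.

{"fn": "step_arm", "kwargs": {
  "steps": [
    {"x": -0.01, "y": 0.0, "z": 0.001, "ax": 0.0, "ay": 0.0, "az": 0.0, "claw": 0.0},
    {"x": -0.01, "y": 0.0, "z": 0.001, "ax": 0.0, "ay": 0.0, "az": 0.0, "claw": 0.0},
    {"x": -0.01, "y": 0.0, "z": 0.001, "ax": 0.0, "ay": 0.0, "az": 0.0, "claw": 0.0},
    {"x": -0.01, "y": 0.0, "z": 0.001, "ax": 0.0, "ay": 0.0, "az": 0.0, "claw": 0.0}
  ]
}}

```text
time_s: 6.05
ee_pos: [0.5475, -0.1997, 0.0253]
eef_rot: [3.137, -0.019, -0.044]
force: [4.3, 0.7, -1.4]
grip_width: 0.0006
```

{"fn": "step_arm", "kwargs": {
  "steps": [
    {"x": -0.01, "y": 0.0, "z": 0.001, "ax": 0.0, "ay": 0.0, "az": 0.0, "claw": 0.0},
    {"x": -0.01, "y": 0.0, "z": 0.001, "ax": 0.0, "ay": 0.0, "az": 0.0, "claw": 0.0}
  ]
}}

```text
time_s: 6.22
ee_pos: [0.5271, -0.1989, 0.0255]
eef_rot: [3.135, -0.024, -0.045]
force: [3.2, 1.6, -2.5]
grip_width: 0.0003
```

```bash
python3 to.py .497 -.1965 .022 -.045
```

```text
t 6.2167 pos [ 0.5271 -0.1989  0.0255] rpy [ 3.135 -0.024 -0.045] F [ 3.2  1.6 -2.5] w 0.0003231945132884885
tool delta [-0.0303 -0.0011  0.0028]
az deg 0.02
```

{"fn": "step_arm", "kwargs": {
  "steps": [
    {"x": -0.008, "y": 0.0, "z": 0.002, "ax": 0.0, "ay": -0.4, "az": 0.0, "claw": 0.0},
    {"x": -0.007, "y": 0.0, "z": 0.001, "ax": 0.0, "ay": -0.4, "az": 0.0, "claw": 0.0}
  ]
}}

```text
time_s: 6.38
ee_pos: [0.5117, -0.1985, 0.0247]
eef_rot: [3.134, -0.014, -0.045]
force: [3.3, 1.3, -0.4]
grip_width: 0.0005
```

{"fn": "step_arm", "kwargs": {
  "steps": [
    {"x": -0.004, "y": 0.0, "z": 0.001, "ax": 0.0, "ay": -0.3, "az": 0.0, "claw": 0.0},
    {"x": -0.004, "y": 0.0, "z": 0.0, "ax": 0.0, "ay": -0.3, "az": 0.0, "claw": 0.0}
  ]
}}

```text
time_s: 6.55
ee_pos: [0.5031, -0.1984, 0.0248]
eef_rot: [3.133, -0.005, -0.045]
force: [2.8, 0.5, -2.2]
grip_width: 0.0005
```

{"fn": "step_arm", "kwargs": {
  "steps": [
    {"x": -0.003, "y": 0.0, "z": 0.0, "ax": 0.0, "ay": 0.0, "az": 0.0, "claw": 0.0},
    {"x": -0.003, "y": 0.0, "z": 0.0, "ax": 0.0, "ay": 0.0, "az": 0.0, "claw": 0.0}
  ]
}}

```text
time_s: 6.72
ee_pos: [0.4993, -0.1983, 0.0253]
eef_rot: [3.132, -0.011, -0.046]
force: [39.0, 1.9, -26.5]
grip_width: 0.0008
```

The end stop is reached: 39 N at 0.499, about 99 mm of travel. I'll release to mid-channel, then lift out.

{"fn": "step_arm", "kwargs": {
  "steps": [
    {"x": 0.006, "y": 0.0, "z": 0.0, "ax": 0.0, "ay": 0.0, "az": 0.0, "claw": 0.0},
    {"x": 0.006, "y": 0.0, "z": 0.0, "ax": 0.0, "ay": 0.0, "az": 0.0, "claw": 0.0}
  ]
}}

```text
time_s: 6.88
ee_pos: [0.5113, -0.1989, 0.0254]
eef_rot: [3.132, -0.012, -0.046]
force: [-0.5, -0.2, 1.0]
grip_width: 0.0
```

{"fn": "step_arm", "kwargs": {
  "steps": [
    {"x": 0.0, "y": 0.0, "z": -0.015, "ax": 0.0, "ay": 0.0, "az": 0.0, "claw": 0.0}
  ]
}}

```text
time_s: 6.97
ee_pos: [0.5104, -0.1983, 0.0383]
eef_rot: [3.133, -0.008, -0.046]
force: [-0.0, 0.4, -0.3]
grip_width: 0.0006
```

{"fn": "step_arm", "kwargs": {
  "steps": [
    {"x": 0.0, "y": 0.0, "z": -0.025, "ax": 0.0, "ay": 0.0, "az": 0.0, "claw": 0.0},
    {"x": 0.0, "y": 0.0, "z": -0.04, "ax": 0.0, "ay": 0.0, "az": 0.0, "claw": 0.0},
    {"x": 0.0, "y": 0.0, "z": -0.04, "ax": 0.0, "ay": 0.0, "az": 0.0, "claw": 0.0},
    {"x": -0.03, "y": 0.0, "z": -0.02, "ax": 0.0, "ay": 0.0, "az": 0.0, "claw": 0.0},
    {"x": -0.04, "y": 0.0, "z": 0.0, "ax": 0.0, "ay": 0.0, "az": 0.0, "claw": 0.0}
  ]
}}

```text
time_s: 7.38
ee_pos: [0.4406, -0.1941, 0.1678]
eef_rot: [3.134, -0.0, -0.043]
force: [-0.9, -0.9, -0.1]
grip_width: 0.0008
```

{"fn": "step_arm", "kwargs": {
  "steps": [
    {"x": -0.035, "y": 0.02, "z": 0.0, "ax": 0.0, "ay": 0.0, "az": 0.0, "claw": 0.0},
    {"x": -0.02, "y": 0.035, "z": 0.0, "ax": 0.0, "ay": 0.0, "az": 0.0, "claw": 0.0},
    {"x": 0.0, "y": 0.04, "z": 0.0, "ax": 0.0, "ay": 0.0, "az": 0.0, "claw": 0.0},
    {"x": 0.0, "y": 0.03, "z": 0.0, "ax": 0.0, "ay": 0.0, "az": 0.0, "claw": 0.0},
    {"x": 0.0, "y": 0.0, "z": 0.0, "ax": 0.0, "ay": 0.0, "az": 0.0, "claw": 0.0}
  ]
}}

```text
time_s: 7.8
ee_pos: [0.3723, -0.3195, 0.172]
eef_rot: [3.132, 0.001, -0.04]
force: [0.2, 0.7, -0.4]
grip_width: 0.0005
```

```bash
python3 - <<'E'
from h import *
im,d=cap('side','s4'); c=im[150:320,220:420,::-1]; cv2.imwrite('pics/s4c.png',cv2.resize(c,None,fx=3.5,fy=3.5,interpolation=cv2.INTER_CUBIC))
im,d=cap('top','t4'); c=im[120:330,150:490,::-1]; cv2.imwrite('pics/t4c.png',cv2.resize(c,None,fx=2.3,fy=2.3,interpolation=cv2.INTER_CUBIC))
E
python3 to.py 0 0 0
```

```text
t 7.9 pos [ 0.3728 -0.3164  0.1716] rpy [ 3.133e+00  1.000e-03 -3.900e-02] F [-0.2 -0.3 -1. ] w 0.00044285898211635414
tool delta [-0.3845 -0.3032  0.1695]
```

View pics/s4c.png

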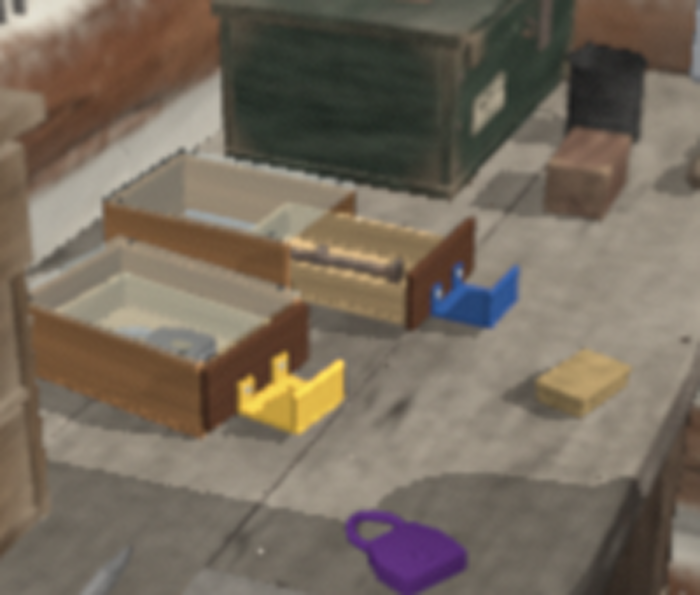

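View pics/t4c.png

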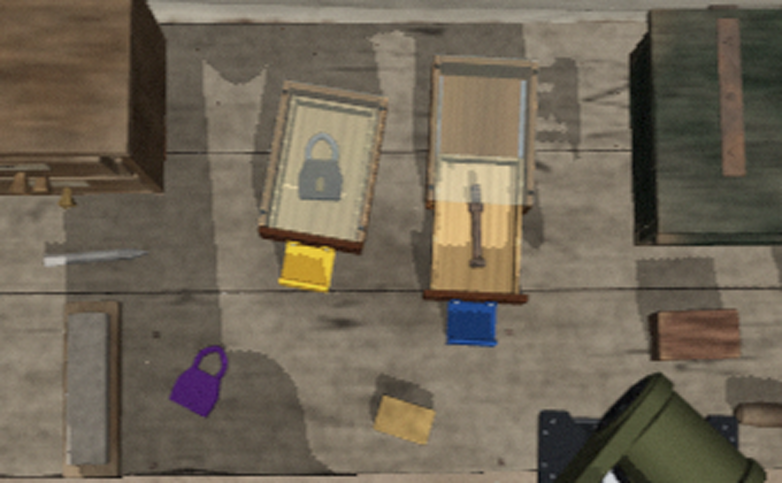

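The yellow tray is shut with the padlock in it, the blue tray is out with the bolt in it, and the bystanders look unmoved. One last measurement of both lips before handing in.

```bash
python3 - <<'E'
from h import *
d0=np.load('top0.npz')['im'].astype(int);d=np.load('t4.npz')['im']
h=cv2.cvtColor(d,cv2.COLOR_RGB2HSV);h0=cv2.cvtColor(d0.astype(np.uint8),cv2.COLOR_RGB2HSV)
for nm,lo,hi in(('Y',(22,180,120),(32,255,255)),('B',(105,150,60),(120,255,255))):
  for t,x in(('0',h0),('4',h)):
    m=cv2.inRange(x,lo,hi); m[:, :240]=0;m[:,400:]=0;m[:200]=0;m[290:]=0
    v,u=np.nonzero(m); print(nm,t,len(u),u.mean().round(1),v.mean().round(1),Pz('top',u.mean(),v.mean(),.016)[:2].round(4))
df=np.abs(d.astype(int)-d0).sum(2)
for nm,b in dict(tin=(308,285,345,316),oak=(428,250,478,282),stone=(172,246,206,330),punch=(165,222,218,240),purple=(220,265,254,304)).items():
    print(nm,df[b[1]:b[3],b[0]:b[2]].mean().round(1))
E
```

```text
Y 0 152 282.5 256.5 [ 0.5225 -0.0047]
Y 4 244 283.8 234.7 [ 0.5808 -0.0084]
B 0 367 356.2 223.0 [ 0.6109 -0.2024]
B 4 368 354.6 260.1 [ 0.5112 -0.1962]
tin 15.2
oak 39.2
stone 66.8
punch 55.4
purple 18.4
```

```bash
python3 -c "
from h import *
print(ticket.hand_in())"
```

```text
the job is handed in; nothing more can be done
None
```

I pushed the yellow (padlock) tray home first, then hooked the blue lip and drew the bolt tray out to its end stop. The job is handed in at about 8 s on the robot clock.

- **Yellow tray:** it went in about 55 mm until the force jumped to 34 N with no further travel. The pictures show its panel flush with the case and the padlock still lying in it. My two measures of its travel, from the arm and from the pictures, differ by about 3 mm. Part of the pull was in shadow in the pictures.
- **Blue tray:** it stopped with 39 N at the fingertip. The pull moved 99.9 mm between the first and last top pictures, and the bolt is still lying in it.
- **Bystanders:** the punch, whetstone, oak block, match tin and purple padlock look unmoved. This is by eye only: an automatic comparison of the pictures differed everywhere, probably from the arm's moving shadow, so it settled nothing.
- **At hand-in:** the arm stood clear of everything, with force readings near zero.

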